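# Size a corsage bangle on the stepped mandrel and file it by colour

### The arm

A 7-joint arm with a two-finger parallel gripper is mounted at the origin on the work surface. World frame = base frame: x ahead of the robot, y to its left, z up, the work surface at z = 0. Lengths are in m, angles in degrees, forces in N, time in s.
With the tool pointing down it reaches from about 0.425 to 0.875 m from the base axis. Payload 4.7 kg.
Tool frame: the origin (TCP) lies at the very end of the fingers, on their centre line; the grasp point (between the pads) lies env.grip_point_offset behind it (env.grip_point_offset is the distance from the TCP to the grasp point, in m); z points along the fingers, y is the direction in which the jaws open and shut (so a half turn about z gives the same grasp; the last joint's range is limited). The gripper opens to 87 mm and grips with 3 to 60 N. Pads are 19 mm wide; open, the fingers measure 117 mm over their backs; the gripper's body (75 mm by 190 mm) begins 51 mm behind the grasp point.
Start: joints at [-72.76, 18.392, -4.016, 83.108, 1.295, 78.541, -3.26], TCP at [0.184, 0.623, 0.223] pointing down, gripper open.
Joint ranges: [-163.93, 163.93], [-17.29, 119.83], [-79.2, 71.16], [3.27, 140.29], [-89.18, 269.18], [5.43, 117.66], [-154.24, 154.24]. Speed limits (degrees/s): [147.25, 147.25, 180, 180, 180, 180, 180].

### API

Orientations are given as [roll, pitch, yaw] about the fixed x, y, z axes, in that order (R = Rz(yaw) Ry(pitch) Rx(roll)).
In Python, from cell import env gives the robot as it stands.
- The arm moves only by the tool send_rows, never from a script. Its argument "plan" is a list of rows, each a list of 7 numbers: the finger opening in mm, from 0 to 87, then the shift along the tool's x, y, z in mm, then the turn, a rotation vector about the tool's x, y, z in rad. A call has 1 to 12 rows; each row shifts and turns the commanded pose from where the row before left it, along the tool's axes as they then stand; what a row does not reach is not made up. A row lasts 1/10 s, in which the tool goes at most 50 mm and 8.59 degrees, less where a joint would pass 70% of its speed; a pose out of reach is approached as far as the arm can. A call is refused whole if a number of a shift passes 50 or a number of a turn 0.15, either way. A call with a gripper value outside its range is refused whole. The fingers move at their own pace and stop on an object; "grip_force" is the grip in N (left out, the last holds). Time passes only in rows, so rows that do not move let the fingers close. It gives the time, the measured TCP pose, the force and the opening at its end, in the units of the state.
- env.get_obs(): the state, without advancing time (a new reading comes with each control period).
- env.read_camera(name): name is "side" or "top"; returns the picture (480x640x3 uint8, red, green, blue); there is no depth.
- env.get_calibration(name): a dict with "fx", "fy", "cx", "cy" (pixels), "k1" (the pictures are not rectified: a ray, as slopes to the right and down, at radius r is drawn at 1 + k1 r^2 times it, then the intrinsics apply), "extrinsics" (4x4, takes a point from camera to world coordinates). Camera axes: x right, y down, z forward; pixel columns grow to the right and rows downward; lengths in m; the calibration is good to about 2 mm. A picture is of the moment at which its call begins. get_calibration takes no time and is no camera call.
- env.sign_off(): hands the job in, once; it reports no verdict.
Trained networks look in the newest picture that a camera, given by its name, has taken for a name from the list of things; names that differ only in an ending like _2 or _b are one class to them, and where a whole thing is asked for, a point or a joint stands for the part that bears it (a point fixed in the world has none). Each returns a list of dicts, best first, with "confidence" (0 to 1); they miss things now and then, are a little off and sometimes report something else, mostly with a low value. They report only what shows in the picture. A call takes as long as a camera call. They do not tell look-alikes from the thing itself.
- env.regions_of(camera, query): "region" (480x640 bool, what is visible of it) and "rect" ([left, top, right, bottom] in pixels, round what is visible of it).
The state is a dict: "time_s": time; "qpos": joint angles; "joint_velocities": joint speeds; "effort": joint torques, N m; "tool_pos": TCP position; "tool_rot": TCP orientation; "force": force on the tool from outside, world axes, zero at the start; "wrist_torque": the same for the moment, N m; "grip_width": finger opening in m.
Only numpy, scipy, OpenCV 4.12 (cv2) and the standard library are available. Lean on these libraries where they do the work, as an engineer would, in place of code of your own. Each camera call takes 0.05 s, during which the arm holds its last target. There are 200 camera calls.

### The job

Find the size of the corsage bangle that lies on the green cutting mat: keep hold of it and slide it down the tilted mandrel until it stops, let go so that it rests fully home, and see which coloured step stopped it. Then take it off again and set it down, without dropping it, flat in the plant saucer of that colour; leave the other two bangles, the ribbon spool and the snips alone.

Things in the scene. Friction and masses are not known exactly. Their poses are not given: they have to be found in the camera images.
- bangle_a: Brass-coloured bangle: round band 12 mm high as it lies, 3.5 mm wall, 40 g. Inner diameter 45, 53 or 61 mm (outer 52, 60 or 68): the three bangles are one of each size, which is which is not told. One lies flat on the green mat, two on the bare table. Origin: centre of the bangle (6 mm above what it lies on); z: axis of the hole.
- bangle_b: Brass-coloured bangle: round band 12 mm high as it lies, 3.5 mm wall, 40 g. Inner diameter 45, 53 or 61 mm (outer 52, 60 or 68): the three bangles are one of each size, which is which is not told. One lies flat on the green mat, two on the bare table. Origin: centre of the bangle (6 mm above what it lies on); z: axis of the hole.
- bangle_c: Brass-coloured bangle: round band 12 mm high as it lies, 3.5 mm wall, 40 g. Inner diameter 45, 53 or 61 mm (outer 52, 60 or 68): the three bangles are one of each size, which is which is not told. One lies flat on the green mat, two on the bare table. Origin: centre of the bangle (6 mm above what it lies on); z: axis of the hole.
- mat: Green cutting mat with a pale grid, 240 x 200 mm, under 1 mm thick, flat on the table. The bangle to be sized lies on it, within 50 mm of its middle. Origin: its centre.
- mandrel: Stepped, tapered bangle mandrel, fixed on an inclined steel stand. z: its axis, out of the thin tip, leaning 35 degrees from vertical, roughly to the right (-y, within 25 degrees); y is level. Origin: on the axis at the thick end, 75 mm above the table. Along z: bare body (67 to 63 mm diameter) to 30 mm, blue, yellow and red steps of 13.5 mm each, bare nose from 70.5 to 75.5 mm (tip 25 mm wide). A bangle let go on its step stays.
- step_red (a point): Point on the mandrel's axis where the centre of a bangle lies when fully home on the red step, 63 mm up from the mandrel's origin and 6 mm up from the flat shoulder at the foot of that step, which stops the bangle of 45 mm inner diameter. The step is 13.5 mm long, 42.6 mm diameter at its foot, tapering to 39 at its top.
- step_yellow (a point): Point on the mandrel's axis where the centre of a bangle lies when fully home on the yellow step, 49.5 mm up from the mandrel's origin and 6 mm up from the flat shoulder at the foot of that step, which stops the bangle of 53 mm inner diameter. The step is 13.5 mm long, 50.6 mm diameter at its foot, tapering to 47 at its top.
- step_blue (a point): Point on the mandrel's axis where the centre of a bangle lies when fully home on the blue step, 36 mm up from the mandrel's origin and 6 mm up from the flat shoulder at the foot of that step, which stops the bangle of 61 mm inner diameter. The step is 13.5 mm long, 58.6 mm diameter at its foot, tapering to 55 at its top.
- saucer_red: Red plant saucer, 130 mm over the rim, 9 mm high, floor 3 mm thick and 115 mm across, fixed on the wooden board (12 mm thick) in a row with the other two saucers, 140 mm apart, in any order. Home of the bangles that stop on the red step. Origin: centre of its underside, z up.
- saucer_yellow: Yellow plant saucer, 130 mm over the rim, 9 mm high, floor 3 mm thick and 115 mm across, fixed on the wooden board (12 mm thick) in a row with the other two saucers, 140 mm apart, in any order. Home of the bangles that stop on the yellow step. Origin: centre of its underside, z up.
- saucer_blue: Blue plant saucer, 130 mm over the rim, 9 mm high, floor 3 mm thick and 115 mm across, fixed on the wooden board (12 mm thick) in a row with the other two saucers, 140 mm apart, in any order. Home of the bangles that stop on the blue step. Origin: centre of its underside, z up.
- spool: Bystander: spool of red ribbon, 76 mm diameter, 30 mm high, lying flat on the table in front of the robot. Origin: centre of its underside. Leave alone.
- snips: Bystander: orange-handled floral snips, about 155 mm long, 14 mm high, lying flat on the table between the stand and the saucers. Origin: under the pivot. Leave alone.
Not all that is in view belongs to the job. Of the things that look like the part that bears mandrel, take the one that is nearest to the robot's base at the start.

How it is judged:
By the outcome, as a careful person would: the job done as asked, in the order asked, and still so for the second after the job is handed in, with the robot touching nothing.
It also fails if it takes over 45 s, if anything falls off the work surface, if the arm or the gripper's body presses on something with over 40 N, if the wrist force passes 120 N, or if a joint passes its speed limit or range.

## Working session

There is one attempt and no reset: what is moved stays moved. The work goes in short steps, Python scripts to look and compute and a tool call to move; the robot and the scene stay as the last step left them, time stands still between calls to the robot, and variables do not carry over. Pictures are saved under pics/ and viewed, about 8 in all and at most 12, crops included, and the job is handed in when it is done.

Besides the shell and the picture viewer there is one more tool, called after ">>>" as name([rows], argument=value, ...), one row to a line, values as JSON. send_rows: Moves the arm, as the interface text tells. Its arguments: {"type":"object","properties":{"plan":{"type":"array"},"grip_force":{"type":"number"}},"required":["plan"]}

```bash
ls; mkdir -p pics; python3 - <<'E'
from cell import env
import cv2,numpy as np
o=env.get_obs();print(o,env.grip_point_offset)
for c in("side","top"):
    im=env.read_camera(c);cv2.imwrite(f"pics/{c}0.png",im[:,:,::-1])
    k=env.get_calibration(c);print(c,{a:(np.round(b,4).tolist()) for a,b in k.items()})
    for q in("bangle_a","mat","mandrel","saucer_red","saucer_yellow","saucer_blue","spool","snips"):
        for r in env.regions_of(c,q): print(c,q,round(r["confidence"],2),np.round(r["rect"]).tolist(),r["region"].sum(),np.argwhere(r["region"]).mean(0).round(1)[::-1])
E
```

```text
pics
{'time_s': 0.0, 'qpos': array([-72.76127592,  18.43715661,  -4.01504388,  83.17328426,
         1.295853  ,  78.54082424,  -3.25728702]), 'joint_velocities': array([-0.10199325, -0.00736922, -0.0955458 , -0.04562394, -0.00845035,
        0.03976042, -0.0273002 ]), 'effort': array([ 2.12159898e-04, -4.91293752e+01, -4.03812155e-01, -3.12521875e+01,
       -6.38491334e-02,  4.38717962e-02,  1.94407862e-04]), 'tool_pos': array([0.18376389, 0.62291967, 0.22149719]), 'tool_rot': array([-1.79894021e+02,  6.69115128e-03,  1.63573416e+02]), 'force': array([ 0.22845104, -0.14003768, -0.31662175]), 'wrist_torque': array([-0.00250259, -0.01581327, -0.03276362]), 'grip_width': 0.08726409564834754} 0.0187
side {'fx': 557.8625, 'fy': 557.8625, 'cx': 315.7738, 'cy': 239.9469, 'k1': -0.1204, 'extrinsics': [[0.837, -0.2807, 0.4697, 0.0984], [-0.547, -0.4107, 0.7295, -0.7742], [-0.0119, -0.8675, -0.4973, 0.6356], [0.0, 0.0, 0.0, 1.0]]}
side bangle_a 0.72 [316.0, 388.0, 359.0, 423.0] 529 [338.7 403.1]
side bangle_a 0.71 [432.0, 345.0, 471.0, 377.0] 617 [449.7 361. ]
side bangle_a 0.63 [404.0, 317.
[... 1136 characters left out ...]
7 [396.0, 259.0, 503.0, 376.0] 12076 [450.1 317.7]
top mat 0.57 [318.0, 193.0, 363.0, 235.0] 1239 [338.9 210.5]
top mandrel 0.97 [314.0, 196.0, 363.0, 234.0] 1309 [338.4 211. ]
top mandrel 0.66 [316.0, 91.0, 362.0, 130.0] 1317 [339.1 109.1]
top mandrel 0.26 [402.0, 189.0, 427.0, 217.0] 170 [414.6 203.2]
top saucer_red 0.88 [132.0, 319.0, 198.0, 385.0] 3481 [161.4 351.3]
top saucer_yellow 0.73 [130.0, 245.0, 194.0, 314.0] 3315 [162.3 279.8]
top saucer_blue 0.58 [133.0, 179.0, 195.0, 239.0] 3196 [165.1 209.8]
top spool 0.66 [313.0, 337.0, 354.0, 375.0] 1226 [332.1 355.1]
top snips 0.7 [224.0, 316.0, 301.0, 352.0] 926 [259.  329.1]
top snips 0.51 [398.0, 257.0, 503.0, 379.0] 12016 [450.3 317.9]
```

View pics/top0.png

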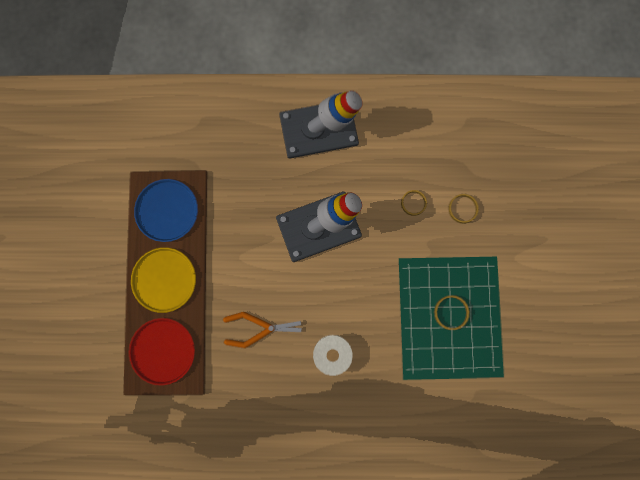

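View pics/side0.png

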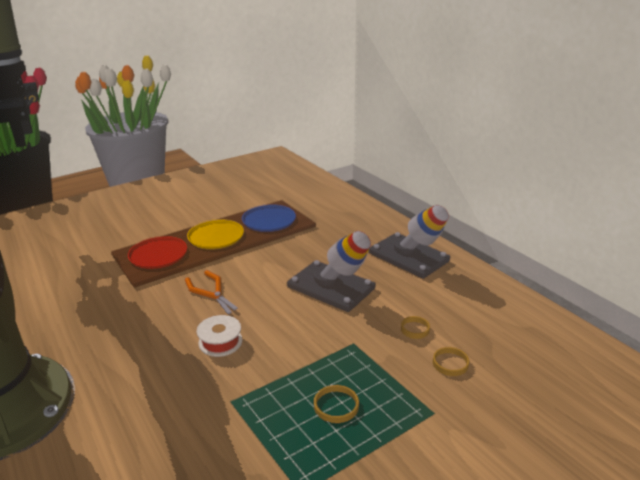

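Look-alikes: the mandrel at top px (340,212) and the one at (340,110). The top view has +x up and the base below the frame, so the nearer one is (340,212), which is (348,252) in side. The bangle to size is on the mat at top px (452,313), side (337,404).

```bash
cat > h.py <<'E'
import numpy as np,cv2
from scipy.optimize import minimize
from cell import env
CAL={c:env.get_calibration(c) for c in("side","top")}
def proj(c,P):
    k=CAL[c];E=np.array(k["extrinsics"]);p=(np.atleast_2d(P)-E[:3,3])@E[:3,:3]
    s=p[:,:2]/p[:,2:];s=s*(1+k["k1"]*(s**2).sum(1,keepdims=True))
    return s*[k["fx"],k["fy"]]+[k["cx"],k["cy"]]
def ray(c,uv):
    k=CAL[c];E=np.array(k["extrinsics"]);d=(np.array(uv,float)-[k["cx"],k["cy"]])/[k["fx"],k["fy"]];s=d.copy()
    for _ in range(9): s=d/(1+k["k1"]*(s@s))
    return E[:3,3],E[:3,:3]@np.r_[s,1]
def onz(c,uv,z):
    o,d=ray(c,uv);return o+d*(z-o[2])/d[2]
T=np.linspace(0,2*np.pi,72,endpoint=False)
def circ(o,ax,r):
    ax=ax/np.linalg.norm(ax);u=np.cross(ax,[.3,.9,.1]);u/=np.linalg.norm(u);v=np.cross(ax,u)
    return o+r*(np.cos(T)[:,None]*u+np.sin(T)[:,None]*v)
S=4
def fill(m,uv,val):
    h=cv2.convexHull(uv.astype(np.float32))[:,0]
    cv2.fillPoly(m,[np.round((h*S+S/2-.5)*16).astype(np.int32)],val,shift=4)
def up(m): return cv2.resize(m.astype(np.uint8),None,fx=S,fy=S,interpolation=cv2.INTER_NEAREST)
def maxis(yaw,t=np.radians(35)): return np.array([np.sin(t)*np.cos(yaw),np.sin(t)*np.sin(yaw),np.cos(t)])
SEC=[(0,30,33.5,31.5,1),(30,43.5,29.3,27.5,2),(43.5,57,25.3,23.5,3),(57,70.5,21.3,19.5,4),(70.5,75.5,17,12.5,1)]
def rendm(c,p):
    m=np.zeros((480*S,640*S),np.uint8);a=maxis(p[2]);o=np.array([p[0],p[1],.075])
    for z0,z1,r0,r1,l in SEC: fill(m,np.vstack([proj(c,circ(o+a*z0/1e3,a,r0/1e3)),proj(c,circ(o+a*z1/1e3,a,r1/1e3))]),l)
    return m
def rendb(c,o,ax,ri):
    m=np.zeros((480*S,640*S),np.uint8);A=[proj(c,circ(o+ax*s*.006,ax,ri+.0035)) for s in(-1,1)]
    fill(m,np.vstack(A),1)
    i=np.zeros_like(m);j=i.copy();fill(i,proj(c,circ(o+ax*.006,ax,ri)),1);fill(j,proj(c,circ(o-ax*.006,ax,ri)),1)
    m[(i&j)>0]=0;return m
def iou(a,b): return (a&b).sum()/max(1,(a|b).sum())
E
cat > m1.py <<'E'
from h import *
im={c:cv2.imread(f"pics/{c}0.png") for c in("side","top")}
hsv={c:cv2.cvtColor(im[c],cv2.COLOR_BGR2HSV) for c in im}
def box(m,r):
    z=np.zeros_like(m,bool);z[r[1]:r[3],r[0]:r[2]]=m[r[1]:r[3],r[0]:r[2]];return z
B={"top":(310,188,366,238),"side":(322,226,376,280)}
cm={}
for c in im:
    H,Sx,V=cv2.split(hsv[c])
    cm[c]=[up(box(x,B[c])) for x in ((H>100)&(H<130)&(Sx>120)&(V>50),(H>20)&(H<33)&(Sx>150)&(V>90),((H<8)|(H>172))&(Sx>150)&(V>60))]
    print(c,[int(x.sum()/S/S) for x in cm[c]])
def cost(p,cs=("top","side")):
    s=0
    for c in cs:
        m=rendm(c,p)
        s-=sum(iou((m==l).astype(np.uint8),cm[c][l-2]) for l in(2,3,4))/3
    return s
p0=np.r_[onz("top",(318,225),.075)[:2],np.radians(-80)]
for cs in(("top","side"),("top",),("side",)):
    r=min((minimize(cost,p0+[0,0,d],args=(cs,),method="Nelder-Mead",options=dict(initial_simplex=p0+[0,0,d]+np.array([[0,0,0],[.01,0,0],[0,.01,0],[0,0,.2]]),xatol=2e-4,fatol=1e-4)) for d in(-.3,.3)),key=lambda r:r.fun)
    print(cs,r.x[:2].round(4),np.degrees(r.x[2]).round(1),round(r.fun,3), "step_blue",(np.r_[r.x[:2],.075]+.036*maxis(r.x[2])).round(4))
# bangle
BB={"top":(425,285,480,340),"side":(305,378,370,432)}
bm={}
for c in im:
    H,Sx,V=cv2.split(hsv[c]);bm[c]=up(box((H>8)&(H<32)&(Sx>90),BB[c]));print(c,bm[c].sum()/S/S)
z=np.array([0,0,1.])
def cb(p,cs=("top","side")): return -sum(iou(rendb(c,np.r_[p[:2],.0065],z,p[2]),bm[c]) for c in cs)
q0=np.r_[onz("top",(452,312.5),.006)[:2],.0285]
for cs in(("top","side"),("top",),("side",)):
    r=minimize(cb,q0,args=(cs,),method="Nelder-Mead",options=dict(initial_simplex=q0+np.array([[0,0,0],[.005,0,0],[0,.005,0],[0,0,.003]]),xatol=1e-4,fatol=1e-4));print("bangle",cs,r.x.round(4),round(r.fun,3))
for n,t,s in(("red",(161.4,351.3),(157.5,252)),("yel",(162.3,279.8),(215,233.9)),("blue",(165.1,209.8),(268,217.2))): print(n,onz("top",t,.021).round(3),onz("side",s,.021).round(3))
E
python3 m1.py
```

```text
side [24, 129, 90]
top [201, 169, 130]
('top', 'side') [ 0.6291 -0.0454] -72.2 -1.137 step_blue [ 0.6354 -0.065   0.1045]
('top',) [ 0.6287 -0.0456] -71.2 -0.757 step_blue [ 0.6353 -0.0652  0.1045]
('side',) [ 0.6427 -0.039 ] -90.4 -0.404 step_blue [ 0.6425 -0.0596  0.1045]
side 726.0
top 278.0
bangle ('top', 'side') [ 0.4465 -0.2843  0.03  ] -1.707
bangle ('top',) [ 0.4465 -0.2847  0.03  ] -0.834
bangle ('side',) [ 0.4464 -0.2836  0.0301] -0.911
red [0.369 0.284 0.021] [0.366 0.277 0.021]
yel [0.508 0.288 0.021] [0.504 0.28  0.021]
blue [0.649 0.288 0.021] [0.644 0.284 0.021]
```

```bash
cat >> m1.py <<'E'
p=np.r_[.6291,-.0454,np.radians(-72.2)]
out=[]
for c in("top","side"):
    b=B[c];m=rendm(c,p);big=cv2.resize(im[c],None,fx=S,fy=S,interpolation=cv2.INTER_CUBIC)
    raw=big.copy()
    for l in(1,2,3,4):
        cn,_=cv2.findContours((m==l).astype(np.uint8),0,1);cv2.drawContours(big,cn,-1,(255,0,255) if l%2 else (0,255,0),1)
    f=lambda x:cv2.resize(x[(b[1]-20)*S:(b[1]+70)*S,(b[0]-15)*S:(b[0]+75)*S],(390,290 if 0 else 390))
    out.append(np.hstack([f(raw),f(big)]))
cv2.imwrite("pics/crop1.png",cv2.resize(np.vstack(out),(600,600)))
for l in("blue",): print([hsv["side"][y,x].tolist() for y,x in((248,338),(245,337),(252,342),(243,343),(256,346),(250,353),(258,356))])
E
python3 m1.py|tail -1
```

```text
[[113, 121, 114], [116, 78, 118], [114, 116, 97], [22, 227, 173], [115, 108, 92], [14, 211, 132], [20, 183, 124]]
```

View pics/crop1.png

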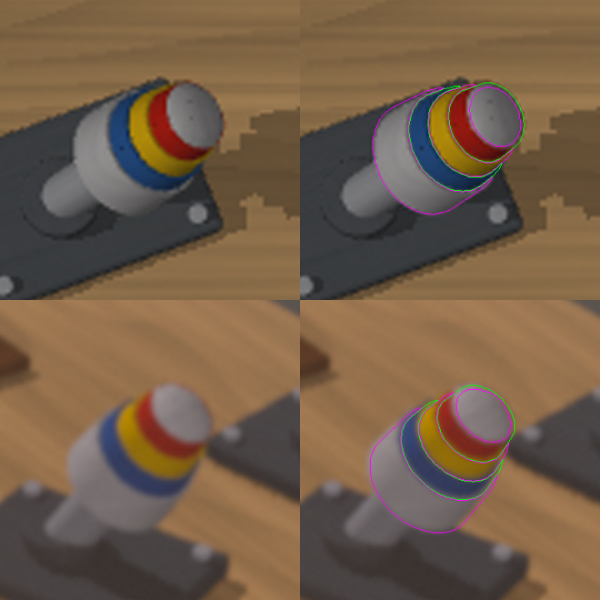

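```bash
cat >> h.py <<'E'
from scipy.spatial.transform import Rotation as Ro
from scipy.linalg import logm,expm
def pose(o=None):
    o=o or env.get_obs();M=np.eye(4);M[:3,3]=o["tool_pos"];M[:3,:3]=Ro.from_euler("xyz",o["tool_rot"],degrees=True).as_matrix();return M
def mk(p,x,z):
    z=np.array(z,float)/np.linalg.norm(z);x=np.array(x,float);x-=z*(x@z);x/=np.linalg.norm(x)
    M=np.eye(4);M[:3,:3]=np.c_[x,np.cross(z,x),z];M[:3,3]=p;return M
def rows(A,Bt,n):
    D=expm(np.real(logm(np.linalg.inv(A)@Bt))/n)
    print(n,"rows of",(D[:3,3]*1e3).round(1).tolist(),Ro.from_matrix(D[:3,:3]).as_rotvec().round(4).tolist())
E
cat > m2.py <<'E'
from h import *
im={c:cv2.imread(f"pics/{c}0.png") for c in("side","top")}
B={"top":(310,188,366,238),"side":(322,226,376,280)};cm={}
for c in im:
    H,Sx,V=cv2.split(cv2.cvtColor(im[c],cv2.COLOR_BGR2HSV));t=c=="top"
    cm[c]=[]
    for x in ((H>100)&(H<130)&(Sx>(120 if t else 85))&(V>50),(H>(20 if t else 17))&(H<33)&(Sx>150)&(V>90),((H<9)|(H>172))&(Sx>(150 if t else 110))&(V>60)):
        z=np.zeros_like(x);b=B[c];z[b[1]:b[3],b[0]:b[2]]=x[b[1]:b[3],b[0]:b[2]]
        n,L,st,_=cv2.connectedComponentsWithStats(z.astype(np.uint8));k=1+st[1:,4].argmax();cm[c].append(up(L==k))
    print(c,[int(x.sum()/S/S) for x in cm[c]])
def cost(p,cs): return -sum(iou((rendm(c,p)==l).astype(np.uint8),cm[c][l-2]) for c in cs for l in(2,3,4))/3
p0=np.r_[.629,-.0454,np.radians(-72)]
for cs in(("top","side"),("top",),("side",)):
    r=minimize(cost,p0,args=(cs,),method="Nelder-Mead",options=dict(initial_simplex=p0+np.array([[0,0,0],[.006,0,0],[0,.006,0],[0,0,.15]]),xatol=2e-4,fatol=1e-4))
    print(cs,r.x[:2].round(4),np.degrees(r.x[2]).round(1),round(r.fun,3),"blue",(np.r_[r.x[:2],.075]+.036*maxis(r.x[2])).round(4))
A=pose();a=np.radians(-32.5)
rows(A,mk([.4465,-.284,.12],[np.cos(a+np.pi/2),np.sin(a+np.pi/2),0],[0,0,-1]),24)
E
python3 m2.py
```

```text
side [129, 173, 111]
top [200, 165, 132]
('top', 'side') [ 0.6282 -0.0456] -70.0 -1.362 blue [ 0.6352 -0.065   0.1045]
('top',) [ 0.6276 -0.0459] -69.0 -0.753 blue [ 0.635  -0.0652  0.1045]
('side',) [ 0.6302 -0.0431] -72.3 -0.632 blue [ 0.6365 -0.0628  0.1045]
24 rows of [-45.3, -5.2, 4.3] [0.0, -0.0, 0.0771]
```

>>> send_rows([
  [87,-45.3,-5.2,0,0,0,0.077],
  [87,-45.3,-5.2,0,0,0,0.077],
  [87,-45.3,-5.2,0,0,0,0.077],
  [87,-45.3,-5.2,0,0,0,0.077],
  [87,-45.3,-5.2,0,0,0,0.077],
  [87,-45.3,-5.2,0,0,0,0.077],
  [87,-45.3,-5.2,0,0,0,0.077],
  [87,-45.3,-5.2,0,0,0,0.077],
  [87,-45.3,-5.2,0,0,0,0.077],
  [87,-45.3,-5.2,0,0,0,0.077],
  [87,-45.3,-5.2,0,0,0,0.077],
  [87,-45.3,-5.2,0,0,0,0.077],
], grip_force=15)

```text
time_s: 2.1
tool_pos: [0.5432, 0.234, 0.2227]
tool_rot: [180.0, -0.0, 110.4]
force: [-0.3, -0.0, 0.7]
grip_width: 0.0871
```

>>> send_rows([
  [87,-45.3,-5.2,0,0,0,0.077],
  [87,-45.3,-5.2,0,0,0,0.077],
  [87,-45.3,-5.2,0,0,0,0.077],
  [87,-45.3,-5.2,0,0,0,0.077],
  [87,-45.3,-5.2,0,0,0,0.077],
  [87,-45.3,-5.2,0,0,0,0.077],
  [87,-45.3,-5.2,0,0,0,0.077],
  [87,-45.3,-5.2,0,0,0,0.077],
  [87,-45.3,-5.2,0,0,0,0.077],
  [87,-45.3,-5.2,0,0,0,0.077],
  [87,-45.3,-5.2,0,0,0,0.077],
  [87,-45.3,-5.2,0,0,0,0.077],
])

```text
time_s: 3.3
tool_pos: [0.4481, -0.2856, 0.2228]
tool_rot: [179.9, -0.0, 57.5]
force: [0.6, -0.3, 0.6]
grip_width: 0.0869
```

>>> send_rows([
  [87,0,0,0,0,0,0],
  [87,0,0,0,0,0,0],
])

```text
time_s: 3.5
tool_pos: [0.4484, -0.2849, 0.2229]
tool_rot: [180.0, -0.1, 57.5]
force: [1.1, 1.4, -0.4]
grip_width: 0.087
```

```bash
cat > g.py <<'E'
from h import *
a=np.radians(-32.5);o=env.get_obs();print(o["time_s"],o["tool_pos"].round(4),o["tool_rot"].round(1),o["qpos"].round(0))
x=[np.cos(a+np.pi/2),np.sin(a+np.pi/2),0]
A=pose();P=mk([.4465,-.2842,.06],x,[0,0,-1]);rows(A,P,6);rows(P,mk([.4465,-.2842,.003],x,[0,0,-1]),6)
E
python3 g.py
```

```text
3.5 [ 0.4484 -0.2849  0.2229] [ 1.80e+02 -1.00e-01  5.75e+01] [-13.   4.  45. 101.  -3.  76.   0.]
6 rows of [-0.1, -0.3, 27.1] [0.0001, -0.0002, 0.0001]
6 rows of [-0.0, 0.0, 9.5] [0.0, 0.0, 0.0]
```

>>> send_rows([
  [87,-0.1,-0.3,27,0,0,0],
  [87,-0.1,-0.3,27,0,0,0],
  [87,-0.1,-0.3,27,0,0,0],
  [87,-0.1,-0.3,27,0,0,0],
  [87,-0.1,-0.3,27,0,0,0],
  [87,-0.1,-0.3,27,0,0,0],
  [87,0,0,10,0,0,0],
  [87,0,0,10,0,0,0],
  [87,0,0,10,0,0,0],
  [87,0,0,10,0,0,0],
  [87,0,0,10,0,0,0],
  [87,0,0,6,0,0,0],
])

```text
time_s: 4.7
tool_pos: [0.447, -0.2834, 0.0038]
tool_rot: [-180.0, -0.0, 57.7]
force: [0.2, -1.1, -0.7]
grip_width: 0.0871
```

>>> send_rows([
  [87,0,0,0,0,0,0],
  [60,0,0,0,0,0,0],
  [60,0,0,0,0,0,0],
  [60,0,0,0,0,0,0],
  [60,0,0,0,0,0,0],
])

```text
time_s: 5.2
tool_pos: [0.4474, -0.2836, 0.0049]
tool_rot: [180.0, -0.0, 57.7]
force: [0.6, 0.6, 2.0]
grip_width: 0.0667
```

>>> send_rows([
  [60,0,0,0,0,0,0],
  [60,0,0,-10,0,0,0],
  [60,0,0,-25,0,0,0],
  [60,0,0,-35,0,0,0],
  [60,0,0,-35,0,0,0],
  [60,0,0,-35,0,0,0],
  [60,0,0,-35,0,0,0],
  [60,0,0,-25,0,0,0],
  [60,0,0,-10,0,0,0],
  [60,0,0,0,0,0,0],
])

```text
time_s: 6.2
tool_pos: [0.4478, -0.2839, 0.2158]
tool_rot: [179.9, -0.1, 57.7]
force: [-0.5, 0.3, -0.8]
grip_width: 0.0669
```

```bash
cat > t.py <<'E'
from h import *
ax=maxis(np.radians(-70.5));B0=np.array([.6285,-.0452,.075])
def tgt(s,du=0,dv=0): # s mm along axis for TCP
    l=np.array([-np.sin(np.radians(-70.5)),np.cos(np.radians(-70.5)),0]) # level
    return mk(B0+ax*s/1e3,np.cross(l,-ax),-ax)  # y=l
E
python3 - <<'E'
from t import *
A=pose();print(env.get_obs()["grip_width"],A[:3,3].round(4))
T1=tgt(120);print(T1.round(3));P=tgt(120)
M=mk([.60,-.20,.24],A[:3,0],[0,0,-1]);rows(A,T1,24);rows(A,T1,30)
X=A.copy();D=expm(np.real(logm(np.linalg.inv(A)@T1))/6)
for i in range(6): X=X@D;print(X[:3,3].round(3))
E
```

```text
0.0669064131020385 [ 0.4478 -0.2839  0.2158]
[[-0.273  0.943 -0.191  0.651]
 [ 0.772  0.334  0.541 -0.11 ]
 [ 0.574 -0.    -0.819  0.173]
 [ 0.     0.     0.     1.   ]]
24 rows of [7.9, 7.9, 3.9] [0.0116, 0.0237, -0.0364]
30 rows of [6.3, 6.3, 3.1] [0.0093, 0.0189, -0.0291]
[ 0.491 -0.271  0.201]
[ 0.531 -0.251  0.188]
[ 0.569 -0.223  0.179]
[ 0.602 -0.19   0.173]
[ 0.63  -0.152  0.171]
[ 0.651 -0.11   0.173]
```

>>> send_rows([
  [60,7.9,7.9,3.9,0.0116,0.0237,-0.0364],
  [60,7.9,7.9,3.9,0.0116,0.0237,-0.0364],
  [60,7.9,7.9,3.9,0.0116,0.0237,-0.0364],
  [60,7.9,7.9,3.9,0.0116,0.0237,-0.0364],
  [60,7.9,7.9,3.9,0.0116,0.0237,-0.0364],
  [60,7.9,7.9,3.9,0.0116,0.0237,-0.0364],
  [60,7.9,7.9,3.9,0.0116,0.0237,-0.0364],
  [60,7.9,7.9,3.9,0.0116,0.0237,-0.0364],
  [60,7.9,7.9,3.9,0.0116,0.0237,-0.0364],
  [60,7.9,7.9,3.9,0.0116,0.0237,-0.0364],
  [60,7.9,7.9,3.9,0.0116,0.0237,-0.0364],
  [60,7.9,7.9,3.9,0.0116,0.0237,-0.0364],
])

```text
time_s: 7.4
tool_pos: [0.5676, -0.2227, 0.1745]
tool_rot: [-175.5, -17.6, 82.2]
force: [0.1, -1.4, -0.7]
grip_width: 0.0669
```

>>> send_rows([
  [60,7.9,7.9,3.9,0.0116,0.0237,-0.0364],
  [60,7.9,7.9,3.9,0.0116,0.0237,-0.0364],
  [60,7.9,7.9,3.9,0.0116,0.0237,-0.0364],
  [60,7.9,7.9,3.9,0.0116,0.0237,-0.0364],
  [60,7.9,7.9,3.9,0.0116,0.0237,-0.0364],
  [60,7.9,7.9,3.9,0.0116,0.0237,-0.0364],
  [60,7.9,7.9,3.9,0.0116,0.0237,-0.0364],
  [60,7.9,7.9,3.9,0.0116,0.0237,-0.0364],
  [60,7.9,7.9,3.9,0.0116,0.0237,-0.0364],
  [60,7.9,7.9,3.9,0.0116,0.0237,-0.0364],
  [60,7.9,7.9,3.9,0.0116,0.0237,-0.0364],
  [60,7.9,7.9,3.9,0.0116,0.0237,-0.0364],
])

```text
time_s: 8.6
tool_pos: [0.6518, -0.1093, 0.1714]
tool_rot: [-179.9, -35.2, 109.6]
force: [0.2, 0.5, 0.0]
grip_width: 0.0665
```

>>> send_rows([
  [60,0,0,0,0,0,0],
  [60,0,0,0,0,0,0],
])

```text
time_s: 8.8
tool_pos: [0.6514, -0.1102, 0.171]
tool_rot: [-179.8, -35.1, 109.4]
force: [-0.4, -0.2, -0.0]
grip_width: 0.0669
```

```bash
python3 - <<'E'
from t import *
o=env.get_obs();A=pose(o);print(o["time_s"],o["grip_width"],o["qpos"].round(0),A.round(3));rows(A,tgt(120),1)
out=[]
bc=A[:3,3]-A[:3,2]*.0016
for c,b in(("top",(280,150)),("side",(300,180))):
    im=env.read_camera(c)[:,:,::-1].copy();cv2.imwrite(f"pics/{c}1.png",im)
    big=cv2.resize(im,None,fx=S,fy=S,interpolation=cv2.INTER_CUBIC)
    m=rendb(c,bc,A[:3,2],.0305);cn,_=cv2.findContours(m,cv2.RETR_LIST,1);cv2.drawContours(big,cn,-1,(255,0,255),1)
    out.append(big[b[1]*S:(b[1]+100)*S,b[0]*S:(b[0]+100)*S])
cv2.imwrite("pics/crop2.png",np.hstack(out))
E
```

```text
8.8 0.06686262037304018 [  6.  41.  26.  68. -39. 102.  51.] [[-0.271  0.943 -0.194  0.651]
 [ 0.772  0.333  0.541 -0.11 ]
 [ 0.575 -0.003 -0.818  0.171]
 [ 0.     0.     0.     1.   ]]
1 rows of [1.4, 0.1, -1.8] [-0.0019, -0.0016, -0.002]
```

View pics/crop2.png

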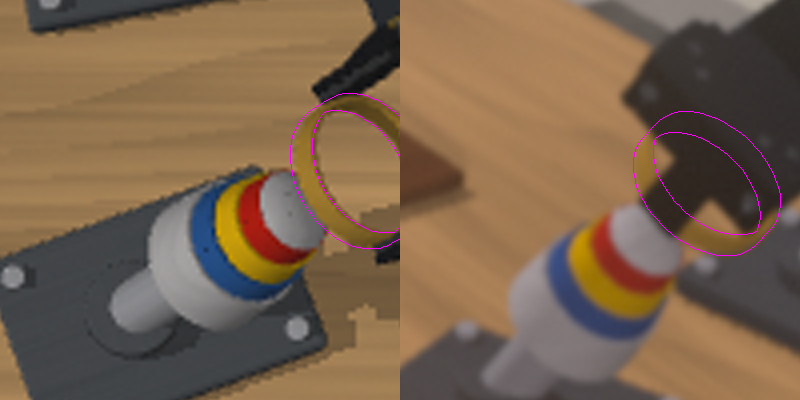

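```bash
cat > fb.py <<'E'
from t import *
import sys
def fitb(n,A,off=.0016,R=45,verb=1):
    bc=A[:3,3]-A[:3,2]*off;mk_={}
    for c in("top","side"):
        im=cv2.imread(f"pics/{c}{n}.png");H,Sx,V=cv2.split(cv2.cvtColor(im,cv2.COLOR_BGR2HSV))
        r=cv2.dilate(rendb(c,bc,A[:3,2],.0305),np.ones((25,25)))>0
        brass=up((H>12)&(H<30)&(Sx>150))&r if c=="side" else up((H>15)&(H<30)&(Sx>140))&r
        dark=up(cv2.dilate(((V<60)).astype(np.uint8),np.ones((3,3))))
        mk_[c]=(brass,dark)
    def cost(p,cs):
        s=0
        for c in cs:
            m=rendb(c,bc+A[:3,:3]@np.array(p)/1e3 if len(p)==3 else bc+A[:3,:3]@np.r_[p,0]/1e3,A[:3,2],.0305);b,d=mk_[c];m=m&(1-d);b=b&(1-d);s-=iou(m,b)
        return s
    for cs in(("top","side"),("top",),("side",)):
        r=minimize(cost,[0,0],args=(cs,),method="Nelder-Mead",options=dict(initial_simplex=[[0,0],[3,0],[0,3]],xatol=.05,fatol=1e-4));print(n,cs,"bangle offset tool xy mm",r.x.round(1),round(r.fun,3))
    return mk_
if __name__=="__main__":
    A=pose();M=fitb(1,A)
    # mandrel axis offsets in tool frame per camera fit (origin at step_blue)
    for n,p in(("both",(.6282,-.0456,-70)),("top",(.6276,-.0459,-69)),("side",(.6302,-.0431,-72.3))):
        a=maxis(np.radians(p[2]));o=np.r_[p[:2],.075]+a*.036;q=np.linalg.inv(A)@np.r_[o,1];q2=np.linalg.inv(A)@np.r_[o+a*.0345,1];print(n,(q[:3]*1e3).round(1),(q2[:3]*1e3).round(1))
    v=[]
    for c,b in(("top",(340,155)),("side",(350,195))):
        v.append(np.hstack([x[b[1]*S:(b[1]+75)*S,b[0]*S:(b[0]+75)*S]*255 for x in M[c]]))
    cv2.imwrite("pics/mask.png",np.vstack(v))
E
python3 fb.py
```

```text
1 ('top', 'side') bangle offset tool xy mm [-0.3  0.2] -1.547
1 ('top',) bangle offset tool xy mm [-0.9  0.1] -0.868
1 ('side',) bangle offset tool xy mm [1.6 1.4] -0.744
both [ 1.3  0.4 82.8] [ 1.4  0.6 48.3]
top [ 1.3  0.1 82.7] [ 1.3  0.6 48.2]
side [ 2.7  2.3 83.7] [ 2.8  1.7 49.2]
```

View pics/mask.png

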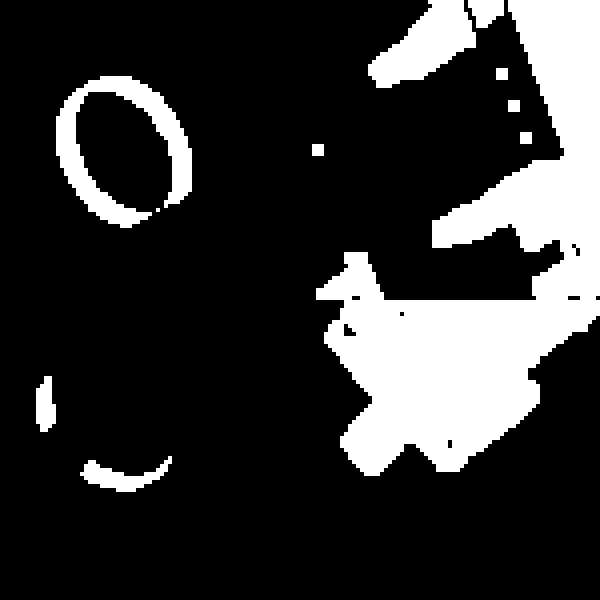

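>>> send_rows([
  [60,1.7,0.4,0,0,0,0],
  [60,0,0,8,0,0,0],
  [60,0,0,12,0,0,0],
  [60,0,0,12,0,0,0],
  [60,0,0,12,0,0,0],
  [60,0,0,8,0,0,0],
  [60,0,0,6,0,0,0],
  [60,0,0,0,0,0,0],
])

```text
time_s: 9.7
tool_pos: [0.6397, -0.0764, 0.124]
tool_rot: [-179.8, -35.2, 109.4]
force: [-0.0, 0.3, -0.2]
grip_width: 0.0666
```

```bash
cat > see.py <<'E'
from t import *
import sys
n=sys.argv[1];b0=eval(sys.argv[2]) if len(sys.argv)>2 else {"top":(290,155),"side":(305,195)}
o=env.get_obs();A=pose(o);print(o["time_s"],o["grip_width"],A[:3,3].round(4),o["force"].round(1));q=np.linalg.inv(A)@np.r_[.6354,-.0648,.1045,1];print("blue centre in tool",(q[:3]*1e3).round(1))
print("along axis s",((A[:3,3]-B0)@ax*1e3).round(1))
out=[]
for c in("top","side"):
    b=b0[c];im=env.read_camera(c)[:,:,::-1].copy();cv2.imwrite(f"pics/{c}{n}.png",im)
    out.append(cv2.resize(im[b[1]:b[1]+80,b[0]:b[0]+80],(400,400),interpolation=cv2.INTER_CUBIC))
cv2.imwrite(f"pics/c{n}.png",np.hstack(out))
E
python3 see.py 2
```

```text
9.7 0.06663238151573378 [ 0.6397 -0.0764  0.124 ] [-0.   0.3 -0.2]
blue centre in tool [-1.1 -0.1 23.1]
along axis s 59.2
```

View pics/c2.png

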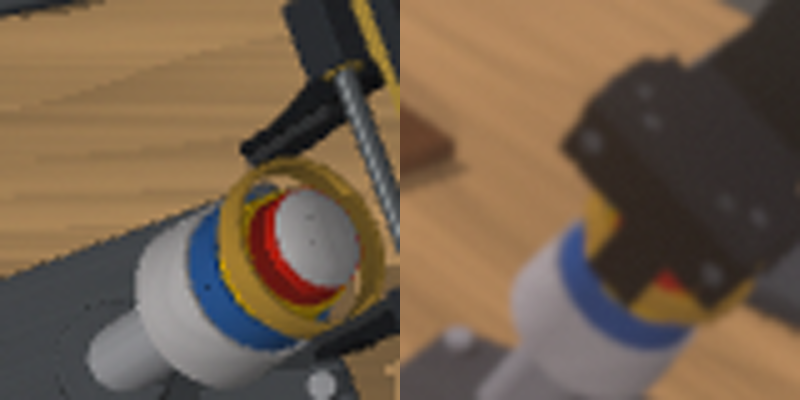

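>>> send_rows([
  [60,-0.6,0,4,0,0,0],
  [60,0,0,4,0,0,0],
  [60,0,0,4,0,0,0],
  [60,0,0,3,0,0,0],
  [60,0,0,0,0,0,0],
])

```text
time_s: 10.3
tool_pos: [0.6371, -0.0691, 0.1117]
tool_rot: [-179.8, -35.1, 109.4]
force: [0.9, 0.0, 0.8]
grip_width: 0.0666
```

>>> send_rows([
  [60,0,0,3,0,0,0],
  [60,0,0,2,0,0,0],
  [60,0,0,0,0,0,0],
])

```text
time_s: 10.6
tool_pos: [0.6363, -0.0667, 0.1079]
tool_rot: [-179.8, -35.1, 109.4]
force: [0.3, 0.0, -1.2]
grip_width: 0.0668
```

>>> send_rows([
  [60,0,0,2,0,0,0],
  [60,0,0,1,0,0,0],
  [60,0,0,0,0,0,0],
])

```text
time_s: 10.9
tool_pos: [0.6358, -0.0652, 0.1055]
tool_rot: [-179.8, -35.1, 109.4]
force: [-0.6, 0.7, -0.6]
grip_width: 0.0667
```

>>> send_rows([
  [60,0,0,1,0,0,0],
  [60,0,0,1,0,0,0],
  [60,0,0,0,0,0,0],
])

```text
time_s: 11.2
tool_pos: [0.6354, -0.0641, 0.1039]
tool_rot: [-179.8, -35.1, 109.4]
force: [0.1, 0.3, -0.6]
grip_width: 0.0665
```

>>> send_rows([
  [60,0,0,1,0,0,0],
  [60,0,0,0,0,0,0],
])

```text
time_s: 11.4
tool_pos: [0.6354, -0.0639, 0.1034]
tool_rot: [-179.9, -35.1, 109.4]
force: [-0.4, -1.2, -0.2]
grip_width: 0.0667
```

>>> send_rows([
  [60,0,0,1,0,0,0],
  [60,0,0,0,0,0,0],
])

```text
time_s: 11.6
tool_pos: [0.6354, -0.0638, 0.1031]
tool_rot: [-179.9, -35.0, 109.4]
force: [0.7, -2.2, 3.8]
grip_width: 0.0666
```

>>> send_rows([
  [60,0,0,1,0,0,0],
  [60,0,0,0,0,0,0],
])

```text
time_s: 11.8
tool_pos: [0.6353, -0.0638, 0.1029]
tool_rot: [-179.9, -35.0, 109.4]
force: [-0.1, -3.0, 6.6]
grip_width: 0.0664
```

```bash
python3 see.py 3
```

```text
11.8 0.06635063418581875 [ 0.6353 -0.0638  0.1029] [-0.1 -3.   6.6]
blue centre in tool [ 0.1 -0.3 -1.8]
along axis s 34.2
```

View pics/c3.png

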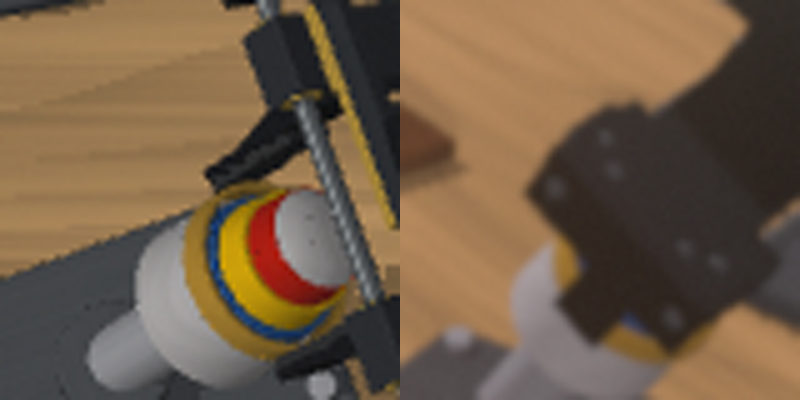

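The bangle meets the shoulder with about 7 N, at the blue home position to within 0.2 mm. Letting go now.

>>> send_rows([
  [87,0,0,0,0,0,0],
  [87,0,0,0,0,0,0],
  [87,0,0,0,0,0,0],
  [87,0,0,0,0,0,0],
  [87,0,0,-10,0,0,0],
  [87,0,0,-15,0,0,0],
  [87,0,0,-20,0,0,0],
  [87,0,0,-20,0,0,0],
  [87,0,0,-15,0,0,0],
  [87,0,0,0,0,0,0],
  [87,0,0,0,0,0,0],
])

```text
time_s: 13.0
tool_pos: [0.6505, -0.1067, 0.1674]
tool_rot: [-179.9, -35.0, 109.3]
force: [0.2, 0.0, 0.3]
grip_width: 0.0871
```

```bash
python3 see.py 4
```

```text
13.0 0.08705991161082735 [ 0.6505 -0.1067  0.1674] [0.2 0.  0.3]
blue centre in tool [ 0.3 -0.3 77.1]
along axis s 113.2
```

View pics/c4.png

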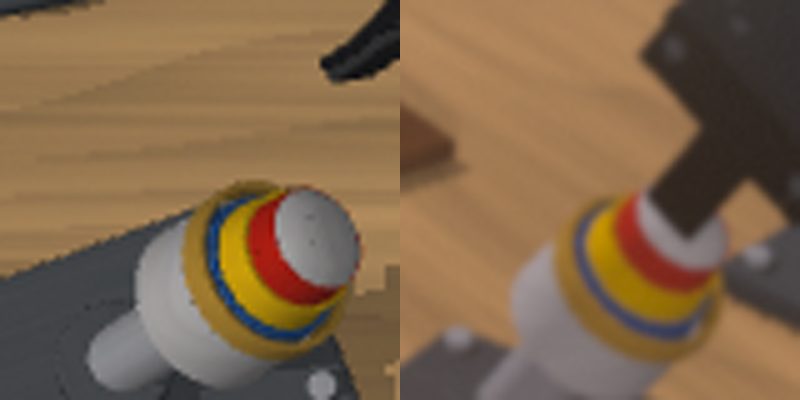

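Picture: the bangle sits square on the blue step, against the shoulder of the bare body, with a blue strip still showing above it (crop 250,270 top; 640,280 side). So it is the blue size. Taking it off.

>>> send_rows([
  [87,0,0,15,0,0,0],
  [87,0,0,20,0,0,0],
  [87,0,0,20,0,0,0],
  [87,0,0,15,0,0,0],
  [87,0,0,9.5,0,0,0],
  [87,0,0,0,0,0,0],
  [60,0,0,0,0,0,0],
  [60,0,0,0,0,0,0],
  [60,0,0,0,0,0,0],
  [60,0,0,0,0,0,0],
  [60,0,0,0,0,0,0],
])

```text
time_s: 14.2
tool_pos: [0.6353, -0.0636, 0.1025]
tool_rot: [-179.9, -35.0, 109.4]
force: [1.4, -1.3, 1.6]
grip_width: 0.0666
```

>>> send_rows([
  [60,0,0,-3,0,0,0],
  [60,0,0,-5,0,0,0],
  [60,0,0,-6,0,0,0],
  [60,0,0,-8,0,0,0],
  [60,0,0,-12,0,0,0],
  [60,0,0,-16,0,0,0],
  [60,0,0,-20,0,0,0],
  [60,0,0,-20,0,0,0],
  [60,0,0,-20,0,0,0],
  [60,0,0,-20,0,0,0],
  [60,0,0,-10,0,0,0],
  [60,0,0,0,0,0,0],
])

```text
time_s: 15.4
tool_pos: [0.6625, -0.1404, 0.2179]
tool_rot: [-180.0, -35.0, 109.3]
force: [0.2, 0.1, -1.5]
grip_width: 0.0667
```

```bash
python3 - <<'E'
from t import *
o=env.get_obs();A=pose(o);print(A[:3,3].round(4),o["qpos"].round(0))
# saucer: jaw radial, tool vertical
for az in(24,40,60):
    a=np.radians(az);x=[np.cos(a+np.pi/2),np.sin(a+np.pi/2),0]
    T1=mk([.6465,.286,.15],x,[0,0,-1]);rows(A,T1,24)
    X=A.copy();D=expm(np.real(logm(np.linalg.inv(A)@T1))/6)
    print([ (X:=X@D)[:3,3].round(3).tolist() for i in range(6)])
E
```

```text
[ 0.6625 -0.1404  0.2179] [  9.  42.  27.  60. -40. 108.  49.]
24 rows of [15.3, 5.9, 8.1] [0.001, -0.0254, -0.0033]
[[0.662, -0.068, 0.224], [0.66, 0.005, 0.223], [0.657, 0.078, 0.215], [0.653, 0.149, 0.2], [0.65, 0.219, 0.178], [0.647, 0.286, 0.15]]
24 rows of [14.4, 8.0, 7.9] [0.0046, -0.0251, -0.0145]
[[0.669, -0.068, 0.223], [0.672, 0.005, 0.221], [0.671, 0.078, 0.213], [0.666, 0.15, 0.199], [0.657, 0.219, 0.178], [0.646, 0.286, 0.15]]
24 rows of [13.0, 10.6, 7.7] [0.009, -0.0243, -0.0286]
[[0.679, -0.069, 0.221], [0.688, 0.005, 0.218], [0.688, 0.078, 0.211], [0.681, 0.151, 0.197], [0.667, 0.22, 0.177], [0.646, 0.286, 0.15]]
```

>>> send_rows([
  [60,15.3,5.9,8.1,0.001,-0.0254,-0.0033],
  [60,15.3,5.9,8.1,0.001,-0.0254,-0.0033],
  [60,15.3,5.9,8.1,0.001,-0.0254,-0.0033],
  [60,15.3,5.9,8.1,0.001,-0.0254,-0.0033],
  [60,15.3,5.9,8.1,0.001,-0.0254,-0.0033],
  [60,15.3,5.9,8.1,0.001,-0.0254,-0.0033],
  [60,15.3,5.9,8.1,0.001,-0.0254,-0.0033],
  [60,15.3,5.9,8.1,0.001,-0.0254,-0.0033],
  [60,15.3,5.9,8.1,0.001,-0.0254,-0.0033],
  [60,15.3,5.9,8.1,0.001,-0.0254,-0.0033],
  [60,15.3,5.9,8.1,0.001,-0.0254,-0.0033],
  [60,15.3,5.9,8.1,0.001,-0.0254,-0.0033],
])

```text
time_s: 16.6
tool_pos: [0.655, 0.0814, 0.2129]
tool_rot: [179.8, -17.6, 111.9]
force: [-0.2, -0.5, -1.1]
grip_width: 0.0668
```

>>> send_rows([
  [60,15.3,5.9,8.1,0.001,-0.0254,-0.0033],
  [60,15.3,5.9,8.1,0.001,-0.0254,-0.0033],
  [60,15.3,5.9,8.1,0.001,-0.0254,-0.0033],
  [60,15.3,5.9,8.1,0.001,-0.0254,-0.0033],
  [60,15.3,5.9,8.1,0.001,-0.0254,-0.0033],
  [60,15.3,5.9,8.1,0.001,-0.0254,-0.0033],
  [60,15.3,5.9,8.1,0.001,-0.0254,-0.0033],
  [60,15.3,5.9,8.1,0.001,-0.0254,-0.0033],
  [60,15.3,5.9,8.1,0.001,-0.0254,-0.0033],
  [60,15.3,5.9,8.1,0.001,-0.0254,-0.0033],
  [60,15.3,5.9,8.1,0.001,-0.0254,-0.0033],
  [60,15.3,5.9,8.1,0.001,-0.0254,-0.0033],
])

```text
time_s: 17.8
tool_pos: [0.6437, 0.2898, 0.1479]
tool_rot: [-179.8, -0.1, 114.2]
force: [-0.2, -0.9, 0.1]
grip_width: 0.0667
```

>>> send_rows([
  [60,0,0,0,0,0,0],
  [60,0,0,0,0,0,0],
])

```text
time_s: 18.0
tool_pos: [0.644, 0.2886, 0.1483]
tool_rot: [-179.8, -0.2, 114.2]
force: [0.2, -0.5, -0.5]
grip_width: 0.0666
```

```bash
cat > s.py <<'E'
from t import *
a=np.radians(24);x=[np.cos(a+np.pi/2),np.sin(a+np.pi/2),0]
o=env.get_obs();A=pose(o);print(o["time_s"],o["grip_width"],A[:3,3].round(4),o["tool_rot"].round(2),o["qpos"].round(0))
P=mk([.6465,.286,.05],x,[0,0,-1]);rows(A,P,8)
E
python3 s.py; python3 see.py 5 '{"top":(120,165),"side":(235,170)}'
```

```text
18.0 0.06661569656915743 [0.644  0.2886 0.1483] [-1.7983e+02 -1.5000e-01  1.1421e+02] [-44.  29.  25.  80. -12.  74.   6.]
8 rows of [-0.4, 0.2, 12.3] [-0.0004, -0.0003, 0.0005]
18.0 0.06661569656915743 [0.644  0.2886 0.1483] [ 0.2 -0.5 -0.5]
blue centre in tool [-318.9 -152.7   43.4]
along axis s -117.5
```

View pics/c5.png

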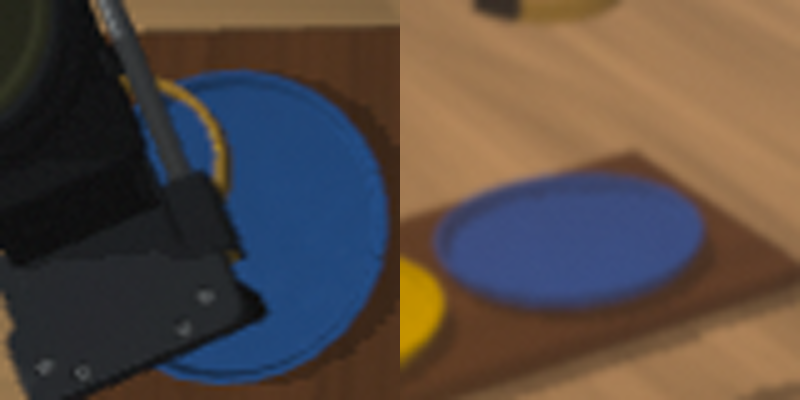

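>>> send_rows([
  [60,-0.4,0.2,12,0,0,0],
  [60,-0.4,0.2,12,0,0,0],
  [60,-0.4,0.2,12,0,0,0],
  [60,-0.4,0.2,12,0,0,0],
  [60,-0.4,0.2,12,0,0,0],
  [60,-0.4,0.2,12,0,0,0],
  [60,-0.4,0.2,12,0,0,0],
  [60,-0.4,0.2,12,0,0,0],
  [60,0,0,8,0,0,0],
  [60,0,0,8,0,0,0],
  [60,0,0,6,0,0,0],
  [60,0,0,0,0,0,0],
])

```text
time_s: 19.3
tool_pos: [0.6469, 0.2864, 0.03]
tool_rot: [-179.9, -0.2, 114.1]
force: [-0.3, -0.4, -0.9]
grip_width: 0.0664
```

>>> send_rows([
  [60,0,0,2,0,0,0],
  [60,0,0,1,0,0,0],
  [60,0,0,0,0,0,0],
])

```text
time_s: 19.6
tool_pos: [0.6477, 0.2867, 0.0284]
tool_rot: [-180.0, -0.2, 114.1]
force: [0.4, 0.2, -0.8]
grip_width: 0.0665
```

>>> send_rows([
  [60,0,0,3,0,0,0],
  [60,0,0,2,0,0,0],
  [60,0,0,1,0,0,0],
  [60,0,0,0,0,0,0],
])

```text
time_s: 20.0
tool_pos: [0.6473, 0.2865, 0.0217]
tool_rot: [-179.9, -0.2, 114.1]
force: [0.8, 0.4, -0.4]
grip_width: 0.0664
```

>>> send_rows([
  [60,0,0,1,0,0,0],
  [60,0,0,1,0,0,0],
  [60,0,0,0,0,0,0],
])

```text
time_s: 20.3
tool_pos: [0.6476, 0.2865, 0.0201]
tool_rot: [-180.0, -0.2, 114.1]
force: [0.5, 0.4, -0.3]
grip_width: 0.0668
```

>>> send_rows([
  [60,0,0,1,0,0,0],
  [60,0,0,0,0,0,0],
])

```text
time_s: 20.5
tool_pos: [0.6476, 0.2866, 0.0198]
tool_rot: [-180.0, -0.2, 114.1]
force: [-1.6, -1.0, 4.2]
grip_width: 0.0666
```

Contact at 4 N, so I'm opening just enough to let go, then rising.

>>> send_rows([
  [72,0,0,0,0,0,0],
  [76,0,0,0,0,0,0],
  [76,0,0,0,0,0,0],
  [76,0,0,0,0,0,0],
  [76,0,0,-5,0,0,0],
  [76,0,0,-15,0,0,0],
  [76,0,0,-30,0,0,0],
  [76,0,0,-40,0,0,0],
  [76,0,0,-40,0,0,0],
  [76,0,0,-30,0,0,0],
  [76,0,0,-20,0,0,0],
  [76,0,0,0,0,0,0],
])

```text
time_s: 21.7
tool_pos: [0.6502, 0.2868, 0.205]
tool_rot: [179.6, -0.2, 114.1]
force: [-0.2, -0.7, 0.2]
grip_width: 0.0762
```

>>> send_rows([
  [76,25,0,-10,0,0,0],
  [76,45,0,0,0,0,0],
  [76,45,0,0,0,0,0],
  [76,45,0,0,0,0,0],
  [76,25,0,0,0,0,0],
  [76,0,0,0,0,0,0],
])

```text
time_s: 22.3
tool_pos: [0.5676, 0.4613, 0.2082]
tool_rot: [-179.8, -0.3, 114.6]
force: [-0.8, 0.3, -0.4]
grip_width: 0.0761
```

```bash
python3 see.py 6 '{"top":(120,165),"side":(235,170)}'
```

```text
22.3 0.0760844335619438 [0.5676 0.4613 0.2082] [-0.8  0.3 -0.4]
blue centre in tool [-507.1 -157.2  101.1]
along axis s -176.5
```

View pics/c6.png

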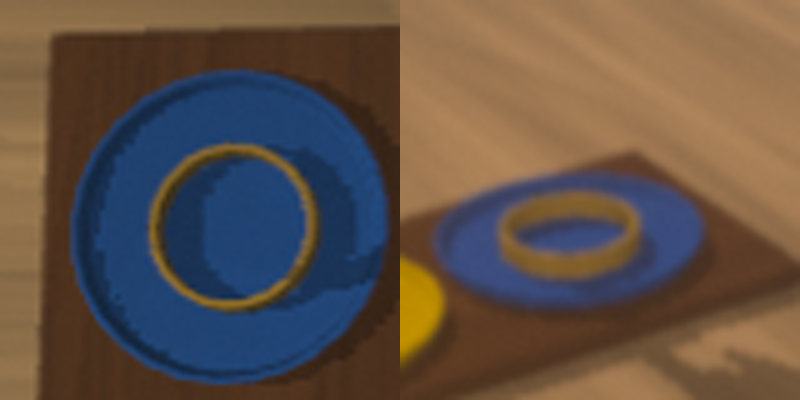

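View pics/top6.png

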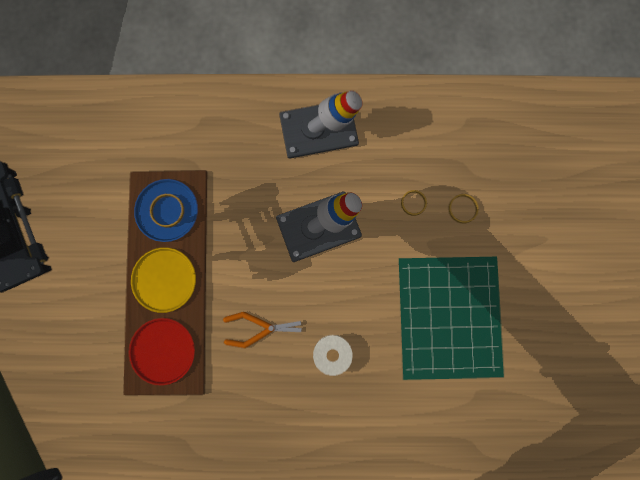

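The bangle lies flat, centred in the blue saucer (top px 166,210). The other bangles, spool and snips haven't moved, and the arm is clear.

```bash
python3 -c "
from cell import env
print(env.sign_off())"
```

```text
the job is handed in; nothing more can be done
None
```

The bangle from the green mat is the 61 mm (blue) size. It now lies flat and centred in the blue saucer, and I handed the job in at about 22 s of the 45 s allowed.

- **Sizing:** I used the mandrel nearer the base and slid the bangle down while holding it. It stopped with about 7 N at the blue home position (0.2 mm off the estimate). After I let go and backed the gripper away, the pictures showed it square on the blue step against the shoulder.
- **Placing:** I gripped it again, took it off and lowered it until it touched the saucer at about 4 N. I then opened the fingers just enough to let go and moved the arm clear.
- **Last checks:** Both cameras show it flat inside the saucer rim. The other two bangles, the spool and the snips look unmoved in the top view.
- **Disagreements:** The two cameras differed by about 2 mm on the mandrel and saucer positions, so I aimed between them. The gripper read about 66.7 mm on the bangle, against 68 mm for that size; the seating on the blue step settled it.

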